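Set and start the glue-curing timer

ROBOT

A 7-joint arm with a two-finger parallel gripper is mounted at the origin on a cart in front of the work surface, level with it; the furniture and walls round the work are solid. World frame = base frame: x ahead of the robot, y to its left, z up, the work surface at z = 0. Lengths are in m, angles in rad, forces in N, time in s.
With the tool pointing down it reaches from about 0.35 to 0.9 m from the base axis. Payload 8.1 kg.
Tool frame: the origin (TCP) lies at the very end of the fingers, on their centre line; the grasp point (between the pads) lies 19 mm behind it (env.pinch_z is the z of the grasp point in the tool frame, in m); z points along the fingers, y is the line along which they close (so a half turn about z gives the same grasp; the last joint's range is limited). The gripper opens to 85 mm and grips with 20 to 120 N. Pads are 22 mm wide; open, the fingers measure 114 mm over their backs; the gripper's body (76 mm by 85 mm) begins 54 mm behind the grasp point. The pads swing forward as they close: fully open they stand 13 mm farther back than shut.
Start: joints at [1.178, 0.434, 0.025, 1.573, -0.012, 1.134, -0.075], TCP at [0.179, -0.599, 0.231] pointing down, gripper open.
Joint ranges: [-2.62, 2.62], [-0.44, 2.09], [-1.27, 1.32], [0.08, 2.57], [-1.32, 4.46], [0.12, 2], [-2.74, 2.74]. Speed limits (rad/s): [2.22, 2.22, 3.01, 3.01, 3.14, 3.14, 3.14].

INTERFACE

Orientations are given as a unit quaternion [x, y, z, w].
In Python, from cell import env gives the robot as it stands.
- The arm moves only by the tool step_arm, never from a script. Its argument "moves" is one flat list of numbers, 7 for each row, row after row: the turn, a rotation vector about the tool's x, y, z in degrees, then the shift along the tool's x, y, z in m, then the opening, from 0 (shut) to 1 (fully open). A call has exactly 10 rows; each row shifts and turns the commanded pose from where the row before left it, along the tool's axes as they then stand; what a row does not reach is not made up. A row lasts 1/12 s, in which the tool goes at most 41.7 mm and 7.16 degrees, less where a joint would pass 70% of its speed; a pose out of reach is approached as far as the arm can. A call is refused whole if a number of a shift passes 0.0417 or a number of a turn 7.16, either way. A call with a gripper value outside its range is refused whole. The fingers move at their own pace and stop on an object; "squeeze" is the grip in N (left out, the last holds). Time passes only in rows, so rows that do not move let the fingers close, or fill a call up. It gives the time, the measured TCP pose, the force, the opening and the grip force at its end, in the units of the state.
- env.read_state(): the state, without advancing time (a new reading comes with each control period).
- env.snapshot(name): name is "scene" or "side" or "wrist"; returns the picture (420x560x3 uint8, blue, green, red); there is no depth.
- env.get_calibration(name): a dict with "K" (3x3 intrinsics, pixels), "eye" and "rotation" of the camera in the world; the wrist camera has in their place "T_tool_cam" (4x4, takes a point from camera to tool coordinates, whose origin is the TCP and whose axes are the flange's). Camera axes: x right, y up, looking along -z (the intrinsics and any distortion apply to the point x, -y, -z); pixel columns grow to the right and rows downward; lengths in m; the calibration is good to about 2 mm. A picture is of the moment at which its call begins: read the wrist's pose just before it. get_calibration takes no time and is no camera call.
- env.close_job(): hands the job in; it is judged then, once.
The state is a dict: "time": time; "q": joint angles; "joint_velocities": joint speeds; "tau": joint torques, N m; "tcp_pos": TCP position; "eef_rot": TCP orientation; "force": force on the tool from outside, world axes, zero at the start; "torque": the same for the moment, N m; "grip_width": finger opening in m; "grasp_force": force on a finger pad.
Only numpy, scipy, OpenCV 4.12 (cv2) and the standard library are available. Lean on these libraries where they do the work, as an engineer would, in place of code of your own. Each camera call takes 0.05 s, during which the arm holds its last target. There are 200 camera calls.

TASK

The glue-up is ready to cure: turn the timer's dial clockwise by its blue wing until it has passed the wide red top mark, then turn it back until the wing's white line points at the yellow marker tab. With the dial left there, press the green start button right down and let go. Do not shift the marker tab, and leave the screw tin, the tape measure and the wooden offcut where they are.

Things in the scene. Friction and masses are not known exactly. Their poses are not given: they have to be found in the camera images.
- timer: Green box with a grey top, 150 x 230 x 60 mm, bolted to the bench, turned by up to 0.25 rad. Origin at the middle of its underside; x points away from the robot, y along the long side to the left, z up. On its top: a white round scale (140 mm diameter) with the black dial disc (96 mm diameter) on it, and the start button at the right.
- dial_centre (a point): Point on the dial's vertical axis, level with the flat top of the dial disc (77 mm above the bench). One upright radial wing stands on the disc: a blue blade 10 mm thick, 34 mm high (77 to 111 mm above the bench), 4 to 48 mm from the axis on one side only, a white line along its top. The rest of the disc is free for a fingertip to push the wing from either side.
- dial (a joint): Dial angle, rad: 0 with the wing along -x of the timer (first black mark, robot side), growing clockwise seen from above. It starts at 0 to 0.7. The wide red top mark is at 4.0, a red arc follows, a stop is at 4.7. It turns with steady friction of 0.1 N m (some 3 N at the wing) and stays where it is left; no spring.
- wing_tip (a point): Point that moves with the dial, on the line of the wing, 60 mm from the axis, just above the scale (63 mm above the bench): where the wing points on the scale. It coincides in plan with the marker point when the dial is set.
- top_mark (a point): Outer part of the wide red top mark on the scale, 60 mm from the dial's axis.
- marker_point (a point): Middle of the yellow marker tab, 60 mm from the dial's axis, 63 mm above the bench; the tab is 14 mm long radially, 7 mm wide, rises to 66 mm above the bench and sits stiffly on the scale's rim, outside the dial disc. It shows the setting wanted; it lies between dial values 1.3 and 3.0.
- start_top (a point): Middle of the top of the green round start button (28 mm diameter) on a black housing at the right end of the timer box, 113 mm from the dial's axis. It presses straight down 6 mm against a spring, 5 N when fully down, and springs back.
- start (a joint): Travel of the start button in m: 0 up, 0.006 fully down.
- screw_tin: Round open tin of screws, 68 mm diameter, 28 mm high, standing loose to the left of the timer; origin at the middle of its underside. A bystander.
- tape_measure: Yellow tape measure, 41 x 93 x 64 mm, standing loose to the right of the timer; origin at the middle of its underside. A bystander.
- offcut: Wooden offcut, 40 x 85 x 38 mm, lying loose to the left of the tin; origin at the middle of its underside. A bystander.

How it is judged:
By the outcome, as a careful person would: the job done as asked, in the order asked, and still so for the second after the job is handed in, with the robot touching nothing.
It also fails if it takes over 56 s, if anything falls off the work surface, if the arm or the gripper's body presses on something with over 40 N, if the wrist force passes 120 N, or if a joint passes its speed limit or range.

## Working session

There is one attempt and no reset: what is moved stays moved. The work goes in short steps, Python scripts to look and compute and a tool call to move; the robot and the scene stay as the last step left them, time stands still between calls to the robot, and variables do not carry over. Pictures are saved under pics/ and viewed, at most 10 in all, crops included, and the job is handed in when it is done.

Besides the shell and the picture viewer there is one more tool, called after "Call:" by a JSON object that holds its "method" and its "body", one argument or row to a line. step_arm: Moves the arm, as the interface text tells. Its arguments: {"type":"object","properties":{"moves":{"type":"array","items":{"type":"number"}},"squeeze":{"type":"number"}},"required":["moves"]}

```bash
mkdir -p pics; ls; python3 - <<'E'
from cell import env
import cv2,numpy as np
np.set_printoptions(precision=4,suppress=True)
s=env.read_state();print(s['time'],s['tcp_pos'],s['eef_rot'],s['force'])
for n in("scene","side","wrist"):
    im=env.snapshot(n);cv2.imwrite(f"pics/{n}0.png",im);print(n,env.get_calibration(n))
a=[cv2.imread(f"pics/{n}0.png") for n in("scene","side")]
E
```

```text
pics
0.0 [ 0.1784 -0.5985  0.2305] [ 0.9895  0.1444 -0.0002 -0.0008] [-0.5228  0.036   0.1258]
scene {'K': array([[440.3799,   0.    , 281.1548],
       [  0.    , 440.3799, 216.3234],
       [  0.    ,   0.    ,   1.    ]]), 'eye': array([ 0.1536, -0.2563,  0.7085]), 'rotation': array([ 0.336 , -0.1133, -0.279 ,  0.8924])}
side {'K': array([[482.9265,   0.    , 274.8749],
       [  0.    , 482.9265, 211.6432],
       [  0.    ,   0.    ,   1.    ]]), 'eye': array([0.5072, 0.9636, 0.6533]), 'rotation': array([-0.0002,  0.4436,  0.896 ,  0.0182])}
wrist {'K': array([[358.4885,   0.    , 281.47  ],
       [  0.    , 358.4885, 208.1329],
       [  0.    ,   0.    ,   1.    ]]), 'T_tool_cam': array([[ 0.001 ,  0.9639,  0.2664,  0.0663],
       [ 1.    , -0.0009, -0.0002, -0.0007],
       [ 0.    ,  0.2664, -0.9639, -0.1427],
       [ 0.    ,  0.    ,  0.    ,  1.    ]])}
```

View pics/scene0.png

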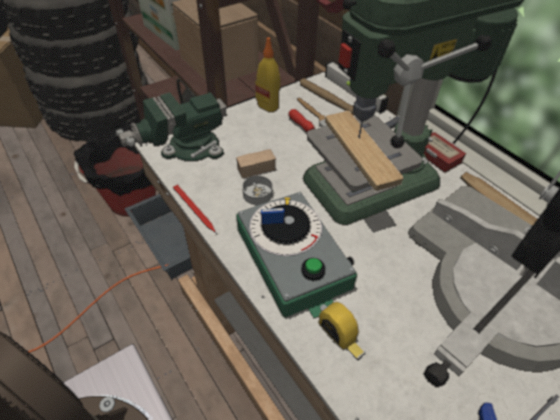

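View pics/side0.png

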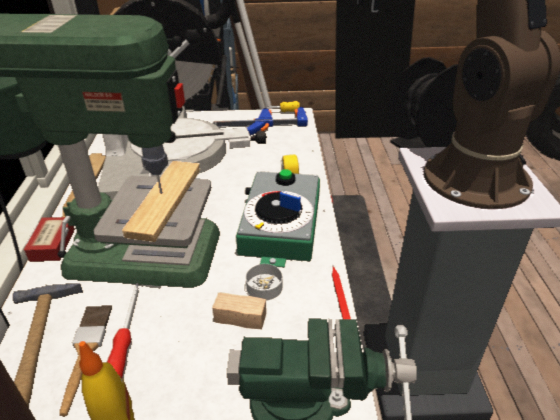

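The scene view shows the dial at about (287,222), with the wing at (272,216), the tab at (288,201) and the button at (314,268). In the side view the dial is at (278,211), the wing at (291,200), the tab at (259,226) and the button at (286,175). Next I measure these by colour and rays.

```bash
cat > h.py <<'E'
from cell import env
import cv2,numpy as np
from scipy.spatial.transform import Rotation as R
np.set_printoptions(precision=4,suppress=True)
def cam(n,s=None):
    c=env.get_calibration(n)
    if n!="wrist": return c['K'],np.array(c['eye']),R.from_quat(c['rotation']).as_matrix()
    T=c['T_tool_cam'];Rt=R.from_quat(s['eef_rot']).as_matrix()
    return c['K'],np.array(s['tcp_pos'])+Rt@T[:3,3],Rt@T[:3,:3]
def ray(C,px):
    K,e,M=C;px=np.atleast_2d(px)
    d=np.c_[(px[:,0]-K[0,2])/K[0,0],-(px[:,1]-K[1,2])/K[1,1],-np.ones(len(px))]@M.T
    return e,d
def on(C,px,z):
    e,d=ray(C,px);return e+d*((z-e[2])/d[:,2])[:,None]
def proj(C,p):
    K,e,M=C;c=(np.atleast_2d(p)-e)@M
    return np.c_[K[0,0]*c[:,0]/-c[:,2]+K[0,2],-K[1,1]*c[:,1]/-c[:,2]+K[1,2]]
def mask(im,lo,hi,roi):
    h=cv2.cvtColor(im,cv2.COLOR_BGR2HSV);m=cv2.inRange(h,np.array(lo),np.array(hi))
    r=np.zeros_like(m);x0,y0,x1,y1=roi;r[y0:y1,x0:x1]=m[y0:y1,x0:x1]
    n,l,st,c=cv2.connectedComponentsWithStats(r)
    if n<2:return None
    k=1+np.argmax(st[1:,4]);return c[k],st[k],l==k
E
python3 - <<'E'
from h import *
for n,roi,rb,rf in(("scene",(240,190,330,250),(295,250,335,285),(230,180,365,310)),("side",(240,180,320,240),(270,162,300,185),(235,165,325,255))):
    im=cv2.imread(f"pics/{n}0.png");C=cam(n)
    for nm,lo,hi,r,z in(("yellow",(22,120,120),(34,255,255),roi,.066),("blue",(105,120,40),(125,255,255),roi,.094),("button",(50,140,90),(80,255,255),rb,.08),("disc",(0,0,0),(180,90,60),roi,.077)):
        q=mask(im,lo,hi,r)
        if q: print(n,nm,q[0],q[1],on(C,q[0],z))
big=[]
for n,(x0,y0,x1,y1) in(("scene",(230,180,365,315)),("side",(225,155,335,265))):
    im=cv2.imread(f"pics/{n}0.png")[y0:y1,x0:x1];big.append(cv2.resize(im,(400,400),interpolation=cv2.INTER_CUBIC))
cv2.imwrite("pics/z0.png",np.hstack(big))
E
```

```text
scene yellow [287.     200.1364] [285 198   5   6  22] [[0.523  0.2333 0.066 ]]
scene blue [272.8135 216.8651] [262 210  23  14 252] [[0.46   0.1918 0.094 ]]
scene button [313.1776 264.3816] [306 259  16  12 152] [[0.4628 0.0713 0.08  ]]
scene disc [288.4571 226.9599] [ 262  205   48   39 1048] [[0.4785 0.1668 0.077 ]]
side yellow [258.7308 225.2308] [255 223   9   6  26] [[0.5244 0.2352 0.066 ]]
side blue [289.5052 201.8049] [279 192  22  20 287] [[0.4628 0.2    0.094 ]]
side button [285.4085 173.0141] [280 169  12   9  71] [[0.4646 0.074  0.08  ]]
side disc [273.7826 210.4103] [256 193  43  30 736] [[0.4941 0.2039 0.077 ]]
```

View pics/z0.png

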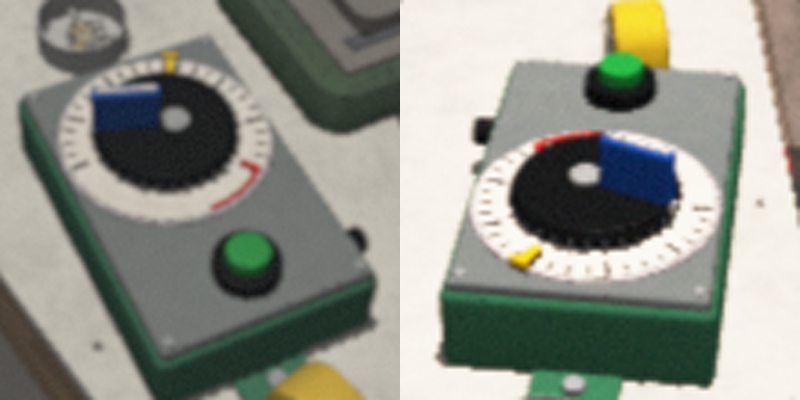

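View pics/wrist0.png

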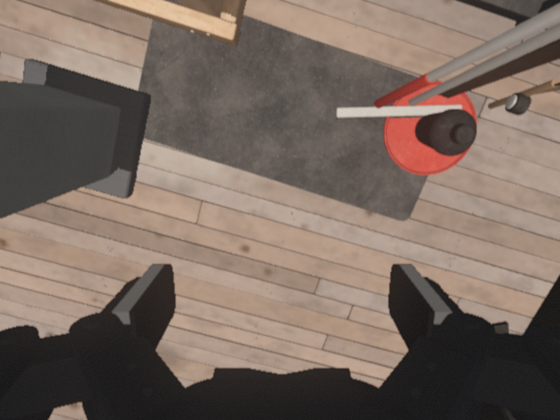

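The zoomed picture shows the hub at about (289,220) in the scene view and (286,203) in the side view. The wing points robot-side and left. The tab sits far left, at a dial value of about 2.3. I'll now fix the dial centre, the yaw and the saw handle.

```bash
python3 - <<'E'
from h import *
from math import *
A=cam("scene");B=cam("side")
def tri(p,q):
    (e,d),(f,g)=ray(A,p),ray(B,q);d=d[0]/np.linalg.norm(d);g=g[0]/np.linalg.norm(g)
    t=np.linalg.lstsq(np.c_[d,-g],f-e,rcond=None)[0];a=e+t[0]*d;b=f+t[1]*g
    return (a+b)/2,np.linalg.norm(a-b)
for n,p,q in(("hub",(289.1,219.8),(285.9,202.6)),("tab",(287,200.1),(258.7,225.2)),("btn",(313.2,264),(285.4,173)),("blue",(272.8,216.9),(289.5,201.8))):
    print(n,*tri(p,q))
for n,C,roi in(("scene",A,(240,190,330,260)),("side",B,(238,185,325,240))):
    im=cv2.imread(f"pics/{n}0.png")
    h=cv2.cvtColor(im,cv2.COLOR_BGR2HSV)
    w=cv2.inRange(h,(0,0,165),(180,60,255))
    x0,y0,x1,y1=roi;m=np.zeros_like(w);m[y0:y1,x0:x1]=w[y0:y1,x0:x1]
    _,l,st,_=cv2.connectedComponentsWithStats(m);m=(l==1+np.argmax(st[1:,4]))
    hull=cv2.convexHull(np.argwhere(m)[:,::-1].astype(np.int32))[:,0]
    P=on(C,hull,.062)[:,:2];c,r=cv2.minEnclosingCircle(P.astype(np.float32));print(n,"scale",c,r)
    red=mask(im,(0,120,80),(8,255,255),roi) or mask(im,(170,120,80),(180,255,255),roi)
    if red:print("red",red[1],on(C,red[0],.062))
print("saw handle",on(A,(437,373),.1),on(A,(437,373),.2), "tape", on(A,(340,310),.064))
E
```

```text
hub [0.4776 0.1783 0.0811] 0.018833741882358163
tab [0.5241 0.2341 0.065 ] 0.0008719708324409772
btn [0.4642 0.0725 0.0789] 0.0006929638298810592
blue [0.4623 0.1947 0.09  ] 0.0005633486299063341
scene scale (0.49951398372650146, 0.19550052285194397) 0.08830290287733078
red [312 235   5   3   8] [[0.5138 0.1313 0.062 ]]
side scale (0.5041232109069824, 0.162817120552063) 0.09893489629030228
red [262 191  18   6  28] [[0.4996 0.1215 0.062 ]]
saw handle [[ 0.4826 -0.1859  0.1   ]] [[ 0.4285 -0.1975  0.2   ]] tape [[ 0.4509 -0.018   0.064 ]]
```

Call:
{"method": "step_arm", "body": {
  "moves": [0, 0, 0, 0, 0, -0.03, 1, 0, 0, 0, 0, 0, -0.03, 1, 0, 0, 0, 0, 0, -0.03, 0.7, 0, 0, 0, 0, 0, -0.02, 0.6, 0, 0, 0, 0, 0, 0, 0.5, 0, 0, 0, 0, 0, 0, 0.5, 0, 0, 0, 0, 0, 0, 0.5, 0, 0, 0, 0, 0, 0, 0.5, 0, 0, 0, 0, 0, 0, 0.5, 0, 0, 0, 0, 0, 0, 0.5]
}}

```text
time: 0.98
tcp_pos: [0.1785, -0.5986, 0.3403]
eef_rot: [0.99, 0.144, -0.0, -0.001]
force: [-0.3, 1.2, -0.5]
grip_width: 0.0429
grasp_force: 0.0
```

```bash
python3 - <<'E'
from h import *
A=cam("scene");B=cam("side")
def tri(p,q):
    (e,d),(f,g)=ray(A,p),ray(B,q);d=d[0]/np.linalg.norm(d);g=g[0]/np.linalg.norm(g)
    t=np.linalg.lstsq(np.c_[d,-g],f-e,rcond=None)[0];a=e+t[0]*d;b=f+t[1]*g
    return (a+b)/2,np.linalg.norm(a-b)
h,e=tri((289.1,219.8),(275.9,202.6));print(h,e)
print(on(A,(289.1,219.8),.078),on(B,(275.9,202.6),.078))
t=np.array([.5241,.2341]);b=np.array([.4642,.0725])
print("tab r",np.linalg.norm(t-h[:2]),"btn r",np.linalg.norm(b-h[:2]),"yaw by btn",np.arctan2(*(h[:2]-b))*-1, h[:2]-b)
print("knob",tri((437,373),(258,140)),proj(B,[[.4826,-.186,.1],[.4285,-.1975,.2]]))
print("tools",R.from_quat(env.read_state()['eef_rot']).as_matrix(),env.read_state()['q'])
E
```

```text
[0.4891 0.1797 0.0783] 0.00015210648586753715
[[0.4894 0.1799 0.078 ]] [[0.4891 0.1794 0.078 ]]
tab r 0.06465472650468088 btn r 0.11007795716114055 yaw by btn -0.22847751064959199 [0.0249 0.1072]
knob (array([ 0.5245, -0.1774,  0.0245]), np.float64(0.0020420981723757517)) [[273.4391 112.253 ]
 [294.3382  72.5229]]
tools [[ 0.9583  0.2857 -0.0007]
 [ 0.2857 -0.9583  0.0016]
 [-0.0002 -0.0017 -1.    ]] [ 1.1713  0.3732  0.0358  1.3989 -0.0133  1.3715 -0.0738]
```

```bash
cat >> h.py <<'E'
def plan(x,y,z,psi,way,op):
    "rows through way=[(x,y,z,psi_deg,n_rows)], tool straight down; shift in the frame before the turn"
    out=[]
    for X,Y,Z,P,n in way:
        dx,dy,dz,dp=(X-x)/n,(Y-y)/n,(Z-z)/n,(P-psi)/n
        for _ in range(n):
            c,s=np.cos(np.radians(psi)),np.sin(np.radians(psi))
            a,b=round(dx*c+dy*s,4),round(dx*s-dy*c,4);t=round(-dp,2)
            out.append([0,0,t,a,b,round(-dz,4),op])
            x+=a*c+b*s;y+=a*s-b*c;z+=dz;psi-=t
    for i in range(0,len(out),10):print(sum(out[i:i+10],[]))
def yaw(s=None):
    m=R.from_quat((s or env.read_state())['eef_rot']).as_matrix();return np.degrees(np.arctan2(m[1,0],m[0,0]))
E
python3 - <<'E'
from h import *
plan(.1785,-.5986,.34,16.6,[(.489,.18,.27,151.6,30)],.5)
E
```

```text
[0, 0, -4.5, np.float64(0.0173), np.float64(-0.0219), 0.0023, 0.5, 0, 0, -4.5, np.float64(0.019), np.float64(-0.0205), 0.0023, 0.5, 0, 0, -4.5, np.float64(0.0205), np.float64(-0.0189), 0.0023, 0.5, 0, 0, -4.5, np.float64(0.022), np.float64(-0.0173), 0.0023, 0.5, 0, 0, -4.5, np.float64(0.0233), np.float64(-0.0155), 0.0023, 0.5, 0, 0, -4.5, np.float64(0.0244), np.float64(-0.0136), 0.0023, 0.5, 0, 0, -4.5, np.float64(0.0254), np.float64(-0.0117), 0.0023, 0.5, 0, 0, -4.5, np.float64(0.0262), np.float64(-0.0096), 0.0023, 0.5, 0, 0, -4.5, np.float64(0.0269), np.float64(-0.0075), 0.0023, 0.5, 0, 0, -4.5, np.float64(0.0274), np.float64(-0.0054), 0.0023, 0.5]
[0, 0, -4.5, np.float64(0.0278), np.float64(-0.0032), 0.0023, 0.5, 0, 0, -4.5, np.float64(0.0279), np.float64(-0.0011), 0.0023, 0.5, 0, 0, -4.5, np.float64(0.0279), np.float64(0.0011), 0.0023, 0.5, 0, 0, -4.5, np.float64(0.0277), np.float64(0.0033), 0.0023, 0.5, 0, 0, -4.5, np.float64(0.0274), np.float64(0.0055), 0.0023, 0.5, 0, 0, -4.5, np.float64(0.0269), np.float64(0.0076), 0.0023, 0.5, 0, 0, -4.5, np.float64(0.0262), np.float64(0.009
[... 160 characters left out ...]
p.float64(0.0232), np.float64(0.0156), 0.0023, 0.5]
[0, 0, -4.5, np.float64(0.0219), np.float64(0.0173), 0.0023, 0.5, 0, 0, -4.5, np.float64(0.0205), np.float64(0.019), 0.0023, 0.5, 0, 0, -4.5, np.float64(0.0189), np.float64(0.0205), 0.0023, 0.5, 0, 0, -4.5, np.float64(0.0173), np.float64(0.022), 0.0023, 0.5, 0, 0, -4.5, np.float64(0.0155), np.float64(0.0233), 0.0023, 0.5, 0, 0, -4.5, np.float64(0.0136), np.float64(0.0244), 0.0023, 0.5, 0, 0, -4.5, np.float64(0.0117), np.float64(0.0254), 0.0023, 0.5, 0, 0, -4.5, np.float64(0.0096), np.float64(0.0262), 0.0023, 0.5, 0, 0, -4.5, np.float64(0.0075), np.float64(0.0269), 0.0023, 0.5, 0, 0, -4.5, np.float64(0.0054), np.float64(0.0274), 0.0023, 0.5]
```

Call:
{"method": "step_arm", "body": {
  "moves": [0, 0, -4.5, 0.017, -0.022, 0, 0.5, 0, 0, -4.5, 0.019, -0.02, 0, 0.5, 0, 0, -4.5, 0.02, -0.019, 0, 0.5, 0, 0, -4.5, 0.022, -0.017, 0, 0.5, 0, 0, -4.5, 0.023, -0.016, 0, 0.5, 0, 0, -4.5, 0.024, -0.014, 0, 0.5, 0, 0, -4.5, 0.025, -0.012, 0, 0.5, 0, 0, -4.5, 0.026, -0.01, 0, 0.5, 0, 0, -4.5, 0.027, -0.007, 0, 0.5, 0, 0, -4.5, 0.027, -0.005, 0, 0.5]
}}

```text
time: 1.82
tcp_pos: [0.2803, -0.3392, 0.3411]
eef_rot: [0.858, 0.514, -0.0, -0.0]
force: [0.7, 0.3, 0.9]
grip_width: 0.0427
grasp_force: 0.0
```

```bash
python3 -c "
from h import *
s=env.read_state();print(s['q'],yaw(s),s['tcp_pos'])"
```

```text
[ 0.9777  0.0636 -0.2319  1.7968  0.0154  1.2832  0.2501] 61.82063111216123 [ 0.2803 -0.3392  0.3411]
```

Call:
{"method": "step_arm", "body": {
  "moves": [0, 0, -4.5, 0.028, -0.003, 0, 0.5, 0, 0, -4.5, 0.028, -0.001, 0, 0.5, 0, 0, -4.5, 0.028, 0.001, 0, 0.5, 0, 0, -4.5, 0.028, 0.003, 0, 0.5, 0, 0, -4.5, 0.027, 0.006, 0, 0.5, 0, 0, -4.5, 0.027, 0.008, 0, 0.5, 0, 0, -4.5, 0.026, 0.01, 0, 0.5, 0, 0, -4.5, 0.025, 0.012, 0, 0.5, 0, 0, -4.5, 0.024, 0.014, 0, 0.5, 0, 0, -4.5, 0.023, 0.016, 0, 0.5]
}}

```text
time: 2.65
tcp_pos: [0.386, -0.0806, 0.3412]
eef_rot: [0.596, 0.803, -0.0, 0.0]
force: [0.5, -1.1, 0.1]
grip_width: 0.0429
grasp_force: 0.0
```

Call:
{"method": "step_arm", "body": {
  "moves": [0, 0, -4.5, 0.022, 0.017, 0.007, 0.5, 0, 0, -4.5, 0.02, 0.019, 0.007, 0.5, 0, 0, -4.5, 0.019, 0.02, 0.007, 0.5, 0, 0, -4.5, 0.017, 0.022, 0.007, 0.5, 0, 0, -4.5, 0.016, 0.023, 0.007, 0.5, 0, 0, -4.5, 0.014, 0.024, 0.007, 0.5, 0, 0, -4.5, 0.012, 0.025, 0.007, 0.5, 0, 0, -4.5, 0.01, 0.026, 0.007, 0.5, 0, 0, -4.5, 0.007, 0.027, 0.007, 0.5, 0, 0, 0, 0, 0, 0, 0.5]
}}

```text
time: 3.48
tcp_pos: [0.4771, 0.1558, 0.2769]
eef_rot: [0.278, 0.96, 0.001, -0.001]
force: [-0.6, -0.1, 0.6]
grip_width: 0.0429
grasp_force: 0.0
```

```bash
python3 - <<'E'
from h import *
s=env.read_state();print(s['q'],yaw(s),s['tcp_pos'],s['time'])
im=env.snapshot("wrist");cv2.imwrite("pics/wrist1.png",im);np.save("s1.npy",np.r_[s['tcp_pos'],s['eef_rot']])
C=cam("wrist",s);print(proj(C,[[.489,.18,.077],[.5241,.2341,.066],[.4642,.0725,.079]]))
E
```

```text
[ 0.2378  0.3052 -0.8297  1.7484  0.237   1.1929  0.3493] 147.6642798148129 [0.4771 0.1558 0.2769] 3.4833
[[308.996  179.9266]
 [372.5383 178.6068]
 [203.4029 216.5661]]
```

View pics/wrist1.png

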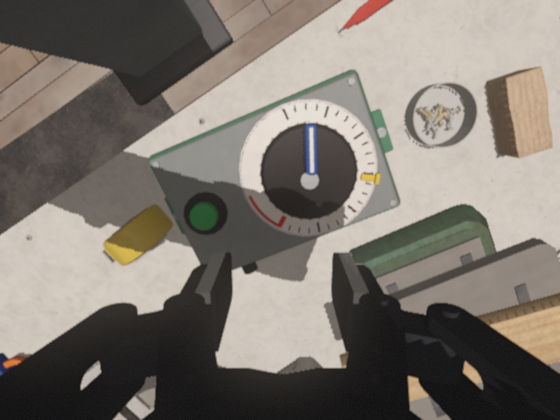

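The wrist view shows the hub at (310,181), the wing's white line from (312,127) to (312,172), the tab at (371,178), the button at (204,215) and the wide red mark at about (281,222). These agree with the predictions, so I'll refine by mask.

```bash
python3 - <<'E'
from h import *
v=np.load("s1.npy");C=cam("wrist",dict(tcp_pos=v[:3],eef_rot=v[3:]))
im=cv2.imread("pics/wrist1.png");hsv=cv2.cvtColor(im,cv2.COLOR_BGR2HSV)
# scale outer rim: white mask component around dial
w=cv2.inRange(hsv,(0,0,140),(180,70,255));m=np.zeros_like(w);cv2.circle(m,(310,172),80,255,-1);w&=m
g=cv2.inRange(hsv,(0,0,0),(180,255,55));g&=m
_,l,st,c=cv2.connectedComponentsWithStats(g);k=1+np.argmax(st[1:,4])
h=cv2.convexHull(np.argwhere(l==k)[:,::-1].astype(np.int32))[:,0]
P=on(C,h,.077)[:,:2];print("disc",cv2.minEnclosingCircle(P.astype(np.float32)))
_,l,st,c=cv2.connectedComponentsWithStats(w);k=1+np.argmax(st[1:,4]);print(st[k])
h=cv2.convexHull(np.argwhere(l==k)[:,::-1].astype(np.int32))[:,0]
P=on(C,h,.062)[:,:2];print("scale",cv2.minEnclosingCircle(P.astype(np.float32)))
hub=mask(im,(0,0,100),(180,80,255),(300,173,320,190));print("hub",hub[0],hub[1],on(C,hub[0],.078))
t=mask(im,(20,110,110),(34,255,255),(355,165,390,190));print("tab",t[0],t[1],on(C,t[0],.066))
b=mask(im,(50,100,30),(85,255,255),(185,195,225,235));print("btn",b[0],b[1],on(C,b[0],.079))
wl=mask(im,(90,0,120),(125,90,255),(304,120,320,176))
bl=mask(im,(105,110,30),(125,255,255),(300,115,325,180));print("wing",bl[0],bl[1],on(C,bl[0],.111))
ys=np.argwhere(bl[2]);r0,r1=ys[:,0].min(),ys[:,0].max();mid=lambda r:np.mean(np.argwhere(bl[2][r-2:r+3])[:,1])
e=on(C,[[mid(r0+6),r0+6],[mid(r1-6),r1-6]],.111);print(e,np.degrees(np.arctan2(*(e[0]-e[1])[1::-1])))
r=mask(im,(172,90,60),(180,255,255),(240,185,300,235)) or mask(im,(0,90,60),(8,255,255),(240,185,300,235));print("red",r[0],r[1])
E
```

```text
disc ((0.4921302795410156, 0.16956651210784912), 0.04202710837125778)
[ 230   93  160  159 8603]
scale ((0.48987817764282227, 0.1818632334470749), 0.08211112767457962)
hub [309.1375 180.5874] [300 173  20  17 269] [[0.4894 0.1798 0.078 ]]
tab [371.3931 177.3931] [361 173  20  12 145] [[0.5224 0.2337 0.066 ]]
btn [203.3977 215.9251] [190 203  28  27 601] [[0.4637 0.0729 0.079 ]]
wing [310.4242 149.0606] [306 124  11  50 231] [[0.4598 0.196  0.111 ]]
[[0.4462 0.2043 0.111 ]
 [0.473  0.1881 0.111 ]] 148.7840168034595
red [268.0241 214.7831] [249 196  37  31 166]
```

The grey cap isn't at the disc's middle: the disc spans columns 262–357 and rows 123–219. I'll fit the axis to the scale and disc rims instead.

```bash
cat > axis.py <<'E'
from h import *
from scipy.optimize import least_squares
def rim(im,C,c0,z,r,lo,hi):
    "edge of a circle: strongest brightness step along radial lines on plane z, within r+-window"
    g=cv2.cvtColor(im,cv2.COLOR_BGR2GRAY).astype(np.float32);g=cv2.GaussianBlur(g,(3,3),0)
    rr=np.arange(r-.01,r+.01,.0004);pts=[]
    for a in np.radians(np.arange(0,360,4)):
        P=np.c_[c0[0]+rr*np.cos(a),c0[1]+rr*np.sin(a),np.full(len(rr),z)];q=proj(C,P).astype(np.float32)
        v=cv2.remap(g,q[:,:1],q[:,1:],cv2.INTER_LINEAR)[:,0];d=np.gradient(v)
        k=np.argmin(d) if lo else np.argmax(d)
        if abs(d[k])>hi:pts.append(P[k,:2])
    pts=np.array(pts)
    f=least_squares(lambda p:np.hypot(*(pts-p[:2]).T)-p[2],[*c0,r],loss='soft_l1',f_scale=.0007)
    return f.x,len(pts),np.median(abs(f.fun))
E
python3 - <<'E'
from axis import *
v=np.load("s1.npy");C=cam("wrist",dict(tcp_pos=v[:3],eef_rot=v[3:]));im=cv2.imread("pics/wrist1.png")
c=on(C,(309,170),.062)[0,:2];print(c)
for _ in range(2):
    f=rim(im,C,c,.062,.07,1,2);c=f[0][:2];print("scale",f)
print("disc",rim(im,C,c,.077,.048,0,2))
for n in("scene","side"):
    print(n,rim(cv2.imread(f"pics/{n}0.png"),cam(n),c,.062,.07,1,2))
t=np.array([.5224,.2337])-c;b=np.array([.4637,.0729])-c;w=np.array([.4598,.196])-c
for n,d in(("tab",t),("btn",b),("wing",w)):print(n,np.hypot(*d),np.degrees(np.arctan2(d[1],d[0])))
print(on(C,[[312,127],[312,172]],.111))
E
```

```text
[0.4834 0.1847]
scale (array([0.4831, 0.1837, 0.0691]), 86, np.float64(0.0003564580722952432))
scale (array([0.4831, 0.1836, 0.0692]), 85, np.float64(0.0003528624212319059))
disc (array([0.4822, 0.1835, 0.0467]), 90, np.float64(0.00018908260280725564))
scene (array([0.4825, 0.1848, 0.0683]), 82, np.float64(0.0008922734394570184))
side (array([0.484 , 0.1828, 0.0696]), 80, np.float64(0.00045519787301439435))
tab 0.06367625174173555 51.90858849642828
btn 0.11237525014947146 -99.94989959088916
wing 0.026416147037851487 151.96724553650867
[[0.4447 0.2067 0.111 ]
 [0.4775 0.187  0.111 ]]
```

Axis at (0.483, 0.184): the scale and disc rims from three views agree to within about 2 mm. The button is 112 mm away (113 expected). Timer yaw is about -10°, the wing points at 151° and the tab at 52° (dial value about 2.06). Next I grasp the wing 28 mm from the axis.

Call:
{"method": "step_arm", "body": {
  "moves": [0, 0, -0.8, 0.0095, 0.0063, 0, 0.5, 0, 0, -0.8, 0.0095, 0.0063, 0, 0.5, 0, 0, -0.8, 0.0095, 0.0063, 0, 0.5, 0, 0, -0.8, 0.0095, 0.0063, 0, 0.5, 0, 0, 0, 0, 0, 0.032, 0.5, 0, 0, 0, 0, 0, 0.032, 0.5, 0, 0, 0, 0, 0, 0.032, 0.5, 0, 0, 0, 0, 0, 0.032, 0.5, 0, 0, 0, 0, 0, 0.032, 0.5, 0, 0, 0, 0, 0, 0.032, 0.5]
}}

```text
time: 4.37
tcp_pos: [0.4575, 0.1928, 0.0854]
eef_rot: [0.256, 0.967, 0.0, 0.0]
force: [1.8, 0.1, -0.2]
grip_width: 0.0429
grasp_force: 0.0
```

```bash
python3 -c "
from h import *
s=env.read_state();print(s['q'],yaw(s),s['tcp_pos'],s['force'])"
```

```text
[ 0.0373  0.52   -0.7283  2.0022  0.482   0.7949  0.0809] 150.33277174610777 [0.4575 0.1928 0.0854] [ 1.7748  0.0834 -0.1879]
```

Call:
{"method": "step_arm", "body": {
  "moves": [0, 0, 0, 0.0014, 0.0045, 0, 0.5, 0, 0, 0, 0, 0, 0, 0.3, 0, 0, 0, 0, 0, 0, 0.1, 0, 0, 0, 0, 0, 0, 0, 0, 0, 0, 0, 0, 0, 0, 0, 0, 0, 0, 0, 0, 0, 0, 0, 0, 0, 0, 0, 0, 0, 0, 0, 0, 0, 0, 0, 0, 0, 0, 0, 0, 0, 0, 0, 0, 0, 0, 0, 0, 0],
  "squeeze": 25
}}

```text
time: 5.2
tcp_pos: [0.4597, 0.1978, 0.0884]
eef_rot: [0.256, 0.967, 0.001, 0.001]
force: [-3.2, 0.0, 8.8]
grip_width: 0.0096
grasp_force: 27.1
```

```bash
python3 - <<'E'
from h import *
s=env.read_state();print(s['q'],yaw(s),s['tcp_pos'],s['force'],s['grip_width'],s['grasp_force'])
for st,en in((-5,0),):
    pass
# constant per-row arc move: clockwise dth about axis 28 mm behind TCP along -x
for d,r in((6,.028),(5,.028)):
    t=np.radians(d);print(d,r*(np.cos(t)-1),r*np.sin(t))
E
```

```text
[ 0.0304  0.5198 -0.7297  1.9922  0.4794  0.8028  0.0771] 150.29142685463665 [0.4597 0.1978 0.0884] [-3.2393  0.0105  8.816 ] 0.009640897318201268 27.0974662899971
6 -0.00015338692968834788 0.002926796971494297
5 -0.00010654845343112474 0.0024403607969344285
```

The wing is gripped at 9.6 mm. Now I turn the dial clockwise by 90° along the arc.

Call:
{"method": "step_arm", "body": {
  "moves": [0, 0, 0, 0, 0, -0.003, 0, 0, 0, 6, -0.0002, 0.0029, 0, 0, 0, 0, 6, -0.0002, 0.0029, 0, 0, 0, 0, 6, -0.0002, 0.0029, 0, 0, 0, 0, 6, -0.0002, 0.0029, 0, 0, 0, 0, 6, -0.0002, 0.0029, 0, 0, 0, 0, 6, -0.0002, 0.0029, 0, 0, 0, 0, 6, -0.0002, 0.0029, 0, 0, 0, 0, 6, -0.0002, 0.0029, 0, 0, 0, 0, 6, -0.0002, 0.0029, 0, 0]
}}

```text
time: 6.03
tcp_pos: [0.4814, 0.2121, 0.0899]
eef_rot: [0.669, 0.744, 0.002, -0.0]
force: [5.3, 6.4, -15.7]
grip_width: 0.0093
grasp_force: 26.4
```

```bash
python3 - <<'E'
from h import *
s=env.read_state();print(s['q'],yaw(s),s['tcp_pos'],s['force'],s['torque'])
d=np.array(s['tcp_pos'][:2])-[.483,.1838];print(np.hypot(*d),np.degrees(np.arctan2(d[1],d[0])))
E
```

```text
[-0.1585  0.4915 -0.48    1.9445  0.3149  0.7751 -0.7105] 96.07607499959043 [0.4814 0.2121 0.0899] [  5.2767   6.3796 -15.6904] [ 1.1697 -1.1288  0.2976]
0.02836711916982696 93.23492363561996
```

Call:
{"method": "step_arm", "body": {
  "moves": [0, 0, 6, -0.0002, 0.0029, 0.0015, 0, 0, 0, 6, -0.0002, 0.0029, 0, 0, 0, 0, 6, -0.0002, 0.0029, 0, 0, 0, 0, 6, -0.0002, 0.0029, 0, 0, 0, 0, 6, -0.0002, 0.0029, 0, 0, 0, 0, 6, -0.0002, 0.0029, 0, 0, 0, 0, 0, 0, 0, 0, 0, 0, 0, 0, 0, 0, 0, 0.5, 0, 0, 0, 0, 0, 0, 0.5, 0, 0, 0, 0, 0, 0, 0.5]
}}

```text
time: 6.87
tcp_pos: [0.4971, 0.2066, 0.0885]
eef_rot: [0.865, 0.502, 0.0, 0.0]
force: [-0.7, 0.5, -0.7]
grip_width: 0.0425
grasp_force: 0.0
```

Call:
{"method": "step_arm", "body": {
  "moves": [0, 0, 0, 0, 0, 0, 0.5, 0, 0, 0, 0, 0, -0.02, 0.5, 0, 0, 0, 0, 0, -0.03, 0.5, 0, 0, -7, 0, 0, -0.03, 0.5, 0, 0, -7, 0, 0, -0.03, 0.5, 0, 0, -7, 0, 0, -0.03, 0.5, 0, 0, -7, 0, 0, -0.02, 0.5, 0, 0, -7, 0, 0, 0, 0.5, 0, 0, -7, 0, 0, 0, 0.5, 0, 0, -7, 0, 0, 0, 0.5]
}}

```text
time: 7.7
tcp_pos: [0.497, 0.2065, 0.2485]
eef_rot: [0.576, 0.817, 0.0, 0.0]
force: [-0.2, -0.1, 0.7]
grip_width: 0.0428
grasp_force: 0.0
```

Call:
{"method": "step_arm", "body": {
  "moves": [0, 0, -7, 0, 0, 0, 0.5, 0, 0, -7, 0, 0, 0, 0.5, 0, 0, -7, 0, 0, 0, 0.5, 0, 0, -7, 0, 0, 0, 0.5, 0, 0, -7, 0, 0, 0, 0.5, 0, 0, -7, 0, 0, 0, 0.5, 0, 0, -7, 0, 0, 0, 0.5, 0, 0, -7, 0, 0, 0, 0.5, 0, 0, -7, 0, 0, 0, 0.5, 0, 0, -7, 0, 0, 0, 0.5]
}}

```text
time: 8.53
tcp_pos: [0.4968, 0.2063, 0.2479]
eef_rot: [0.003, 1.0, -0.0, -0.0]
force: [-0.5, -0.2, 0.8]
grip_width: 0.0425
grasp_force: 0.0
```

```bash
python3 - <<'E'
from h import *
s=env.read_state();print(s['time'],s['q'],yaw(s),s['tcp_pos'],s['force'])
E
```

```text
8.5333 [ 0.097   0.3905 -0.7941  1.7144  0.3004  1.1636  0.7846] 179.64713869827872 [0.4968 0.2063 0.2479] [-0.4761 -0.1715  0.7938]
```

Call:
{"method": "step_arm", "body": {
  "moves": [0, 0, -6.7, 0, 0, 0, 0.5, 0, 0, -6.7, 0, 0, 0, 0.5, 0, 0, -6.7, 0, 0, 0, 0.5, 0, 0, -6.7, 0, 0, 0, 0.5, 0, 0, -6.7, 0, 0, 0, 0.5, 0, 0, -6.7, 0, 0, 0, 0.5, 0, 0, -6.7, 0, 0, 0, 0.5, 0, 0, -6.7, 0, 0, 0, 0.5, 0, 0, -6.7, 0, 0, 0, 0.5, 0, 0, 0, 0, 0, 0, 0.5]
}}

```text
time: 9.37
tcp_pos: [0.4969, 0.2062, 0.2476]
eef_rot: [-0.499, 0.866, 0.0, -0.0]
force: [-0.3, 1.0, -0.1]
grip_width: 0.0426
grasp_force: 0.0
```

```bash
cat > look.py <<'E'
from axis import *
import sys
def ends(C,m,z):
    p=on(C,np.argwhere(m)[:,::-1].astype(float),z)[:,:2];c=p.mean(0);u=np.linalg.svd(p-c,full_matrices=0)[2][0];return c,np.degrees(np.arctan2(u[1],u[0]))
if __name__=="__main__":
    s=env.read_state();C=cam("wrist",s);im=env.snapshot("wrist");cv2.imwrite(f"pics/{sys.argv[1]}.png",im)
    print(s['time'],s['q'],yaw(s),s['tcp_pos'])
    c=np.array([.483,.1838])
    f=rim(im,C,c,.062,.07,1,2);print("scale",f);c=f[0][:2];g=rim(im,C,c,.077,.048,0,2);print("disc",g)
    x,y=proj(C,[[*c,.062]])[0].astype(int);R0=(x-85,max(0,y-85),x+85,y+85)
    for n,lo,hi,z in(("tab",(20,110,110),(34,255,255),.066),("blue",(105,110,30),(125,255,255),.1)):
        q=mask(im,lo,hi,R0)
        if q:
            p=on(C,q[0],z)[0,:2];d=p-c;print(n,q[0],q[1],p,np.hypot(*d),np.degrees(np.arctan2(d[1],d[0])))
    # white line on the wing top: bright pixels next to blue, on plane z=.111, inside r<50 mm
    h=cv2.cvtColor(im,cv2.COLOR_BGR2HSV);w=cv2.inRange(h,(0,0,110),(180,120,255))
    if q is not None:
        near=cv2.dilate(q[2].astype(np.uint8),np.ones((7,7)));w=(w>0)&(near>0)
        n,l,st,_=cv2.connectedComponentsWithStats(w.astype(np.uint8))
        for k in range(1,n):
            if st[k,4]>25:
                p,a=ends(C,l==k,.111);d=p-c;print("white",st[k],p,np.hypot(*d),np.degrees(np.arctan2(d[1],d[0])),"line",a)
E
python3 look.py wrist2
```

```text
9.3667 [ 0.2477  0.4754 -1.0452  1.7039  0.4353  1.2184  1.7116] -120.1042748863159 [0.4969 0.2062 0.2476]
scale (array([0.4833, 0.1838, 0.0693]), 90, np.float64(0.00029175516977459487))
disc (array([0.4833, 0.1829, 0.0466]), 90, np.float64(0.0001830518735102503))
tab [271.0671 223.5973] [265 213  12  20 149] [0.5229 0.234 ] 0.06394793816958472 51.79839517695116
blue [279.6182 175.3333] [275 165  12  33 165] [0.4894 0.1927] 0.010805680447287616 56.17990334523191
white [279 172   4  29  72] [0.4913 0.1967] 0.015183322281056337 58.37353224439343 line 57.665679027002696
```

View pics/wrist2.png

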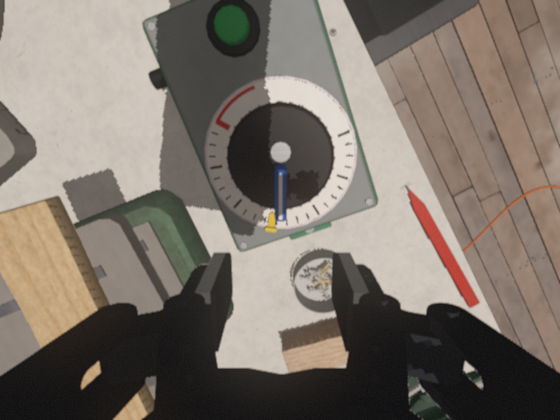

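The wrist view shows the wing pointing down at about 58–60°, with its tip at (281,217). The tab is at (271,223), the red arc is from (222,125) to (255,88), and the tin and offcut are undisturbed. Now I regrasp and go past the red mark.

Call:
{"method": "step_arm", "body": {
  "moves": [0, 0, 0, 0, 0, 0.032, 0.5, 0, 0, 0, 0, 0, 0.032, 0.5, 0, 0, 0, 0, 0, 0.032, 0.5, 0, 0, 0, 0, 0, 0.032, 0.5, 0, 0, 0, 0, 0, 0.031, 0.5, 0, 0, 0, 0, 0, 0, 0.2, 0, 0, 0, 0, 0, 0, 0, 0, 0, 0, 0, 0, 0, 0, 0, 0, 0, 0, 0, 0, 0, 0, 0, 0, 0, 0, 0, 0]
}}

```text
time: 10.25
tcp_pos: [0.4982, 0.2066, 0.0901]
eef_rot: [-0.496, 0.868, -0.0, 0.001]
force: [3.7, -1.6, -6.0]
grip_width: 0.0096
grasp_force: 24.9
```

Call:
{"method": "step_arm", "body": {
  "moves": [0, 0, 0, 0, 0, -0.001, 0, 0, 0, 6, 0.0002, -0.0029, 0, 0, 0, 0, 6, 0.0002, -0.0029, 0, 0, 0, 0, 6, 0.0002, -0.0029, 0, 0, 0, 0, 6, 0.0002, -0.0029, 0, 0, 0, 0, 6, 0.0002, -0.0029, 0, 0, 0, 0, 6, 0.0002, -0.0029, 0, 0, 0, 0, 6, 0.0002, -0.0029, 0, 0, 0, 0, 6, 0.0002, -0.0029, 0, 0, 0, 0, 6, 0.0002, -0.0029, 0, 0]
}}

```text
time: 11.08
tcp_pos: [0.5115, 0.1859, 0.0903]
eef_rot: [-0.046, 0.999, 0.001, 0.001]
force: [7.4, 4.1, -17.6]
grip_width: 0.0096
grasp_force: 24.3
```

```bash
cat > st.py <<'E'
from h import *
s=env.read_state();d=np.array(s['tcp_pos'][:2])-[.4832,.1837]
print(s['time'],s['q'],yaw(s),s['tcp_pos'],s['force'],s['torque'],s['grip_width'],s['grasp_force'],"r,ang",np.hypot(*d),np.degrees(np.arctan2(d[1],d[0])))
E
python3 st.py; python3 - <<'E'
from h import *
import re
E
```

```text
11.0833 [ 0.0372  0.5619 -0.674   1.889   0.459   0.8466  0.7903] -174.72668790540078 [0.5115 0.1859 0.0903] [  7.3963   4.0656 -17.6335] [ 0.5894 -1.5158  0.0621] 0.009557089651433827 24.340251088142395 r,ang 0.028362296390337414 4.395033910903937
```

Call:
{"method": "step_arm", "body": {
  "moves": [0, 0, 6, 0.0002, -0.0029, 0.0015, 0, 0, 0, 6, 0.0002, -0.0029, 0, 0, 0, 0, 6, 0.0002, -0.0029, 0, 0, 0, 0, 6, 0.0002, -0.0029, 0, 0, 0, 0, 6, 0.0002, -0.0029, 0, 0, 0, 0, 6, 0.0002, -0.0029, 0, 0, 0, 0, 6, 0.0002, -0.0029, 0, 0, 0, 0, 6, 0.0002, -0.0029, 0, 0, 0, 0, 6, 0.0002, -0.0029, 0, 0, 0, 0, 6, 0.0002, -0.0029, 0, 0]
}}

```text
time: 11.92
tcp_pos: [0.5004, 0.1614, 0.0901]
eef_rot: [0.46, 0.888, 0.002, 0.001]
force: [6.1, 1.4, -4.6]
grip_width: 0.0096
grasp_force: 26.1
```

Call:
{"method": "step_arm", "body": {
  "moves": [0, 0, 6, 0.0002, -0.0029, 0, 0, 0, 0, 6, 0.0002, -0.0029, 0, 0, 0, 0, 3, 0, -0.0014, 0, 0, 0, 0, 0, 0, 0, 0, 0, 0, 0, 0, 0, 0, 0, 0, 0, 0, 0, 0, 0, 0, 0, 0, 0, 0, 0, 0, 0, 0, 0, 0, 0, 0, 0, 0, 0, 0, 0, 0, 0, 0, 0, 0, 0, 0, 0, 0, 0, 0, 0]
}}

```text
time: 12.75
tcp_pos: [0.4942, 0.1581, 0.0901]
eef_rot: [0.57, 0.822, 0.003, 0.001]
force: [6.0, -0.2, -3.7]
grip_width: 0.0096
grasp_force: 26.3
```

```bash
python3 st.py; python3 - <<'E'
from h import *
a=[]
for n,(x0,y0,x1,y1) in(("scene",(230,180,365,315)),("side",(225,155,335,265))):
    im=env.snapshot(n)[y0:y1,x0:x1];a.append(cv2.resize(im,(400,400),interpolation=cv2.INTER_CUBIC))
cv2.imwrite("pics/z1.png",np.hstack(a))
E
```

```text
12.75 [-0.151   0.4588 -0.3458  1.9714  0.2233  0.742  -0.2699] 110.54546594793044 [0.4942 0.1581 0.0901] [ 6.0194 -0.1695 -3.6687] [ 0.0087 -1.1997 -0.261 ] 0.009584661843136564 26.320922076702118 r,ang 0.02786238945056287 -66.82309109754107
```

View pics/z1.png

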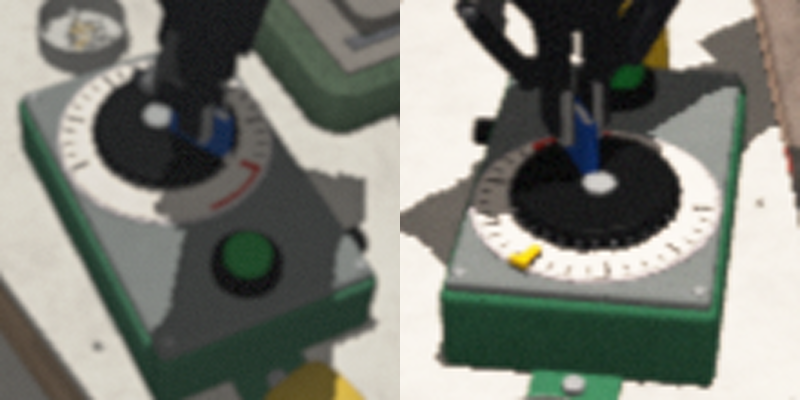

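The pictures show the wing just past the start of the red arc at a dial value of about 4.18. I go a bit further for margin, then turn back.

Call:
{"method": "step_arm", "body": {
  "moves": [0, 0, 4, 0.0001, -0.002, 0, 0, 0, 0, 4, 0.0001, -0.002, 0, 0, 0, 0, 0, 0, 0, 0, 0, 0, 0, 0, 0, 0, 0, 0, 0, 0, -6, 0.0002, 0.0029, 0, 0, 0, 0, -6, 0.0002, 0.0029, 0, 0, 0, 0, -6, 0.0002, 0.0029, 0, 0, 0, 0, -6, 0.0002, 0.0029, 0, 0, 0, 0, -6, 0.0002, 0.0029, 0, 0, 0, 0, -6, 0.0002, 0.0029, 0, 0]
}}

```text
time: 13.68
tcp_pos: [0.505, 0.1655, 0.0901]
eef_rot: [0.352, 0.936, 0.002, 0.002]
force: [5.4, -0.6, -2.5]
grip_width: 0.0095
grasp_force: 26.4
```

Call:
{"method": "step_arm", "body": {
  "moves": [0, 0, -6, 0.0002, 0.0029, 0, 0, 0, 0, -6, 0.0002, 0.0029, 0, 0, 0, 0, -6, 0.0002, 0.0029, 0, 0, 0, 0, -6, 0.0002, 0.0029, 0, 0, 0, 0, -6, 0.0002, 0.0029, 0, 0, 0, 0, -6, 0.0002, 0.0029, 0, 0, 0, 0, -6, 0.0002, 0.0029, 0, 0, 0, 0, -6, 0.0002, 0.0029, 0, 0, 0, 0, -6, 0.0002, 0.0029, 0, 0, 0, 0, -6, 0.0002, 0.0029, 0, 0]
}}

```text
time: 14.52
tcp_pos: [0.5103, 0.192, 0.0901]
eef_rot: [-0.163, 0.987, 0.0, 0.002]
force: [7.2, -2.8, -2.4]
grip_width: 0.0095
grasp_force: 26.4
```

```bash
python3 st.py
```

```text
14.5167 [ 0.0625  0.5802 -0.7326  1.8853  0.5054  0.8646  0.9731] -161.21783473345036 [0.5103 0.192  0.0901] [ 7.2489 -2.8316 -2.3728] [-0.6063 -1.2615  0.0346] 0.009473871762560192 26.406770646572113 r,ang 0.02829728635648012 17.038571367413564
```

Call:
{"method": "step_arm", "body": {
  "moves": [0, 0, -6, 0.0002, 0.0029, 0, 0, 0, 0, -6, 0.0002, 0.0029, 0, 0, 0, 0, -6, 0.0002, 0.0029, 0, 0, 0, 0, -6, 0.0002, 0.0029, 0, 0, 0, 0, -4, 0.0001, 0.002, 0, 0, 0, 0, -3, 0, 0.0014, 0, 0, 0, 0, 0, 0, 0, 0, 0, 0, 0, 0, 0, 0, 0, 0, 0, 0, 0, 0, 0, 0, 0, 0, 0, 0, 0, 0, 0, 0]
}}

```text
time: 15.35
tcp_pos: [0.502, 0.2039, 0.0901]
eef_rot: [-0.419, 0.908, -0.001, 0.002]
force: [8.4, -2.4, -3.0]
grip_width: 0.0093
grasp_force: 27.2
```

```bash
python3 st.py; cp h.py axis.py /tmp
```

```text
15.35 [ 0.1209  0.6233 -0.867   1.8871  0.6024  0.9098  1.3952] -130.49600977859242 [0.502  0.2039 0.0901] [ 8.3964 -2.4336 -2.9595] [-0.6385 -1.633   0.2949] 0.009349265501396304 27.198098301887512 r,ang 0.02763302370513667 47.11812109461178
```

Call:
{"method": "step_arm", "body": {
  "moves": [0, 0, -2.4, 0, 0.0018, 0, 0, 0, 0, 0, 0, 0, 0, 0, 0, 0, 0, 0, 0, 0, 0, 0, 0, 0, 0, 0, 0, 0, 0, 0, 0, 0, 0, 0, 0.25, 0, 0, 0, 0, 0, 0, 0.5, 0, 0, 0, 0, 0, 0, 0.5, 0, 0, 0, 0, 0, 0, 0.5, 0, 0, 0, 0, 0, -0.03, 0.5, 0, 0, 0, 0, 0, -0.04, 0.5]
}}

```text
time: 16.18
tcp_pos: [0.4957, 0.2043, 0.1566]
eef_rot: [-0.439, 0.899, 0.0, -0.003]
force: [1.8, 0.1, 0.6]
grip_width: 0.0429
grasp_force: 0.0
```

Call:
{"method": "step_arm", "body": {
  "moves": [0, 0, 0, 0, 0, -0.04, 0.5, 0, 0, 0, 0, 0, -0.04, 0.5, 0, 0, 0, 0, 0, -0.01, 0.5, 0, 0, 0, 0, 0, 0, 0.5, 0, 0, 0, 0, 0, 0, 0.5, 0, 0, 0, 0, 0, 0, 0.5, 0, 0, 0, 0, 0, 0, 0.5, 0, 0, 0, 0, 0, 0, 0.5, 0, 0, 0, 0, 0, 0, 0.5, 0, 0, 0, 0, 0, 0, 0.5]
}}

```text
time: 17.02
tcp_pos: [0.4977, 0.2053, 0.2477]
eef_rot: [-0.438, 0.899, 0.0, -0.001]
force: [0.3, 0.2, 0.5]
grip_width: 0.0427
grasp_force: 0.0
```

```bash
python3 look.py wrist3; python3 - <<'E'
import cv2
im=cv2.imread("pics/wrist3.png")[60:280,180:400];cv2.imwrite("pics/c3.png",cv2.resize(im,(590,590),interpolation=cv2.INTER_CUBIC))
E
```

```text
17.0167 [ 0.2289  0.4614 -1.0076  1.704   0.4136  1.2092  1.5965] -127.98490401993648 [0.4977 0.2053 0.2477]
scale (array([0.4834, 0.1838, 0.0693]), 90, np.float64(0.00029140648350984427))
disc (array([0.4831, 0.183 , 0.0466]), 90, np.float64(0.0001882458155822754))
tab [277.6    227.9263] [272 222  12  12  95] [0.5248 0.2364] 0.0669949130584743 51.7641302028468
blue [276.7642 182.2195] [272 165  12  51 246] [0.4936 0.1959] 0.01589897285497045 50.027869157015665
white [276 173   5  46 107] [0.4962 0.2001] 0.02083266900065224 51.85578032395491 line 51.15257867004553
```

View pics/c3.png

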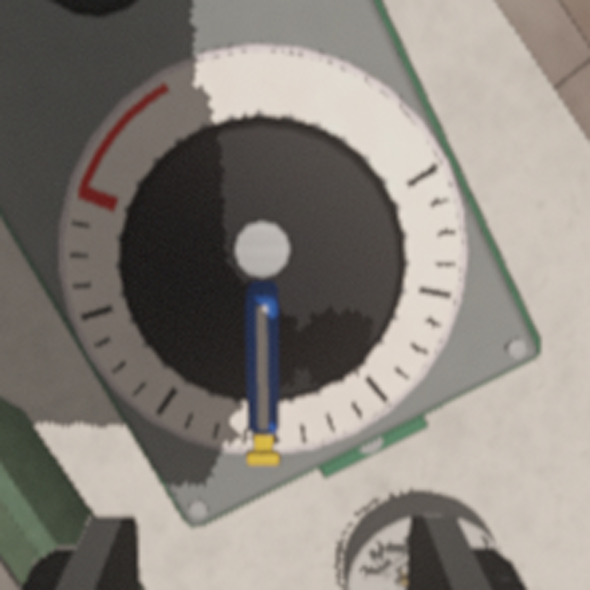

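The close view shows the white line running straight into the yellow tab at crop column 263. The measured directions are 51.2–51.9° for the line and 51.8° for the tab. Next I shut the gripper and move over the button.

Call:
{"method": "step_arm", "body": {
  "moves": [0, 0, 0, 0.025, -0.011, 0, 0.2, 0, 0, 0, 0.025, -0.011, 0, 0, 0, 0, 0, 0.025, -0.011, 0, 0, 0, 0, 0, 0.025, -0.011, 0, 0, 0, 0, 0, 0.025, -0.011, 0, 0, 0, 0, 0, 0, 0, 0.03, 0, 0, 0, 0, 0, 0, 0.03, 0, 0, 0, 0, 0, 0, 0.03, 0, 0, 0, 0, 0, 0, 0.03, 0, 0, 0, 0, 0, 0, 0.02, 0]
}}

```text
time: 17.9
tcp_pos: [0.4632, 0.0724, 0.1059]
eef_rot: [-0.438, 0.899, 0.0, -0.001]
force: [0.1, -0.5, 0.9]
grip_width: 0.0001
grasp_force: 0.0
```

```bash
python3 st.py
```

```text
17.9 [ 0.4297  0.513  -0.9263  2.0354  0.5434  0.8597  1.6722] -128.01907411601843 [0.4632 0.0724 0.1059] [ 0.1488 -0.4641  0.9135] [-0.0111 -0.0488 -0.0441] 0.00014745416896907407 0.0 r,ang 0.11309122826599402 -100.18076666929929
```

Call:
{"method": "step_arm", "body": {
  "moves": [0, 0, 0, 0, 0, 0.008, 0, 0, 0, 0, 0, 0, 0.008, 0, 0, 0, 0, 0, 0, 0.004, 0, 0, 0, 0, 0, 0, 0.002, 0, 0, 0, 0, 0, 0, 0.002, 0, 0, 0, 0, 0, 0, 0.002, 0, 0, 0, 0, 0, 0, 0.002, 0, 0, 0, 0, 0, 0, 0.001, 0, 0, 0, 0, 0, 0, 0, 0, 0, 0, 0, 0, 0, 0, 0]
}}

```text
time: 18.73
tcp_pos: [0.4649, 0.0731, 0.0797]
eef_rot: [-0.438, 0.899, -0.0, 0.001]
force: [1.4, -0.2, 2.3]
grip_width: 0.0
grasp_force: 1.4
```

Call:
{"method": "step_arm", "body": {
  "moves": [0, 0, 0, 0, 0, 0.001, 0, 0, 0, 0, 0, 0, 0.001, 0, 0, 0, 0, 0, 0, 0.001, 0, 0, 0, 0, 0, 0, 0.001, 0, 0, 0, 0, 0, 0, 0.001, 0, 0, 0, 0, 0, 0, 0, 0, 0, 0, 0, 0, 0, 0, 0, 0, 0, 0, 0, 0, 0, 0, 0, 0, 0, 0, 0, 0, 0, 0, 0, 0, 0, 0, 0, 0]
}}

```text
time: 19.57
tcp_pos: [0.4649, 0.0731, 0.0757]
eef_rot: [-0.438, 0.899, -0.001, 0.001]
force: [-2.8, -2.1, 27.4]
grip_width: -0.0002
grasp_force: 13.4
```

27 N at z = 0.0757 is far above the 5 N spring, so the button is at its stop. I release, back off and check.

Call:
{"method": "step_arm", "body": {
  "moves": [0, 0, 0, 0, 0, -0.002, 0, 0, 0, 0, 0, 0, -0.004, 0, 0, 0, 0, 0, 0, -0.01, 0, 0, 0, 0, 0, 0, -0.03, 0, 0, 0, 0, 0, 0, -0.04, 0, 0, 0, 0, 0, 0, -0.04, 0, 0, 0, 0, 0, 0, -0.04, 0, 0, 0, 0, -0.02, 0.01, -0.01, 0, 0, 0, 0, -0.03, 0.015, 0, 0, 0, 0, 0, -0.03, 0.01, 0, 0]
}}

```text
time: 20.4
tcp_pos: [0.4856, 0.1577, 0.2516]
eef_rot: [-0.437, 0.899, -0.001, 0.0]
force: [-0.6, -0.1, -0.9]
grip_width: -0.0002
grasp_force: 0.0
```

Call:
{"method": "step_arm", "body": {
  "moves": [0, 0, 0, 0, 0, 0, 0, 0, 0, 0, 0, 0, 0, 0, 0, 0, 0, 0, 0, 0, 0, 0, 0, 0, 0, 0, 0, 0, 0, 0, 0, 0, 0, 0, 0, 0, 0, 0, 0, 0, 0, 0, 0, 0, 0, 0, 0, 0, 0, 0, 0, 0, 0, 0, 0, 0, 0, 0, 0, 0, 0, 0, 0, 0, 0, 0, 0, 0, 0, 0]
}}

```text
time: 21.23
tcp_pos: [0.486, 0.1574, 0.2503]
eef_rot: [-0.438, 0.899, -0.0, 0.0]
force: [0.0, -0.2, -0.1]
grip_width: -0.0001
grasp_force: 0.0
```

```bash
python3 look.py wrist4
```

```text
21.2333 [ 0.3549  0.415  -1.0371  1.7619  0.3839  1.1862  1.6853] -128.00870530111607 [0.486  0.1574 0.2503]
scale (array([0.4832, 0.1839, 0.0692]), 84, np.float64(0.00038738078102040774))
disc (array([0.4826, 0.1817, 0.0467]), 86, np.float64(0.0001893812106426758))
blue [301.3052 232.8214] [295 214  13  49 308] [0.4931 0.1966] 0.016148728813782532 51.86321790513915
white [298 226   7  37 213] [0.4969 0.2009] 0.02185622871696878 51.083971723093576 line 52.86730081095622
white [307 252   4  11  34] [0.4996 0.2138] 0.03417679228698188 61.3069922792723 line 50.279059718105415
```

View pics/wrist4.png

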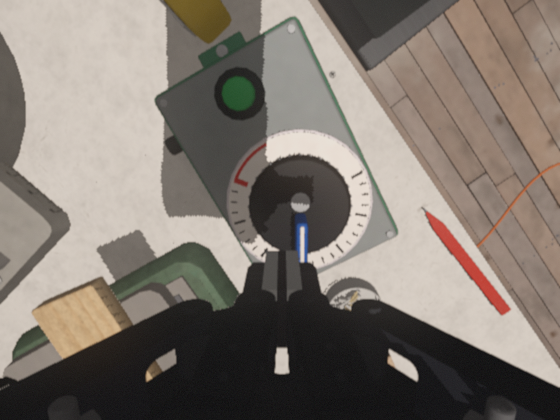

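The wing is still at about 51.5° and the button at (239,93) is free again. The robot touches nothing, so I hand in.

```bash
python3 -c "
from cell import env
print(env.close_job())"
```

```text
the job is handed in; nothing more can be done
None
```

The job is handed in: I turned the dial to about 4.3 rad, past the red mark at 4.0, then back until the white line was within about 1° of the yellow tab, and pressed the start button to its stop and let it go. The robot never went near the tin, tape measure or offcut. It took about 21 s; the hand-in returned no verdict.

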